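# Press the old glide out of a chair corner block

### The arm

A 7-joint arm with a two-finger parallel gripper is mounted at the origin on the work surface. World frame = base frame: x ahead of the robot, y to its left, z up, the work surface at z = 0. Lengths are in m, angles in rad, forces in N, time in s.
With the tool pointing down it reaches from about 0.425 to 0.875 m from the base axis. Payload 4.7 kg.
Tool frame: the origin (TCP) lies midway between the tips of the shut fingers; the grasp point (between the pads) lies 19 mm behind it (arm.grip_point_offset is the z of the grasp point in the tool frame, in m); z points along the fingers, y is the line along which they close (so a half turn about z gives the same grasp; the last joint's range is limited). The gripper opens to 85 mm and grips with 20 to 120 N. Pads are 22 mm wide; open, the fingers measure 114 mm over their backs; the gripper's body (76 mm by 85 mm) begins 54 mm behind the grasp point. The pads swing forward as they close: fully open they stand 13 mm farther back than shut.
Start: joints at [-1.137, 0.321, -0.07, 1.45, 0.023, 1.371, -0.057], TCP at [0.265, 0.594, 0.231] pointing down, gripper open.
Joint ranges: [-2.86, 2.86], [-0.3, 2.09], [-1.38, 1.24], [0.06, 2.45], [-1.56, 4.7], [0.09, 2.05], [-2.69, 2.69]. Speed limits (rad/s): [2.57, 2.57, 3.14, 3.14, 3.14, 3.14, 3.14].

### API

Orientations are given as a unit quaternion [x, y, z, w].
In Python, from station import arm, imaging gives the robot as it stands.
- The arm moves only by the tool drive_tool, never from a script. Its argument "motion" is a list of rows, each a list of 3 entries, a list of its own where there are three numbers: the shift along the tool's x, y, z in cm, then the turn, a rotation vector about the tool's x, y, z in rad, then the finger opening in cm, from 0 to 8.54. A call has 1 to 8 rows; each row is the pose to reach, as a shift and turn from the pose commanded when the call began, along the tool's axes at that moment; what a row does not reach only later rows make up. A row lasts 1/12 s, in which the tool goes at most 41.7 mm and 7.16 degrees, less where a joint would pass 70% of its speed; a pose out of reach is approached as far as the arm can. A call with a gripper value outside its range is refused whole. The fingers move at their own pace and stop on an object; "grip_force" is the grip in N (left out, the last holds). Time passes only in rows, so rows that repeat a pose let the fingers close. It gives the time, the measured TCP pose, the force, the opening and the grip force at its end, in the units of the state.
- arm.get_obs(): the state, without advancing time (a new reading comes with each control period).
- imaging.snapshot(name): name is "scene" or "top" or "wrist"; returns the picture (480x640x3 uint8, red, green, blue); there is no depth.
- imaging.camera_model(name): a dict with "vertical_fov" (degrees; the focal length in pixels is half the picture's height over the tangent of half this angle, whatever the lens; pixels are square), "cx", "cy" (the principal point, pixels), "D" ([k1, k2, p1, p2, k3] as OpenCV has them; the pictures are not rectified), "world_to_cam" (4x4, takes a point from world to camera coordinates). Camera axes: x right, y down, z forward; pixel columns grow to the right and rows downward; lengths in m; the calibration is good to about 2 mm. A picture is of the moment at which its call begins: read the wrist's pose just before it. camera_model takes no time and is no camera call; for the wrist camera it gives the pose at the moment of the call.
- arm.finish_job(): hands the job in; it is judged then, once.
Trained networks look in the newest picture that a camera, given by its name, has taken for a name from the list of things; names that differ only in an ending like _2 or _b are one class to them, and where a whole thing is asked for, a point or a joint stands for the part that bears it (a point fixed in the world has none). Each returns a list of dicts, best first, with "p" (0 to 1); they miss things now and then, are a little off and sometimes report something else, mostly with a low value. They report only what shows in the picture. A call takes as long as a camera call. They do not tell look-alikes from the thing itself.
- imaging.find_in(thing, camera): "extent" ([left, top, right, bottom] in pixels, round what is visible of it).
- imaging.landmark_of(thing, camera): "uv" ([column, row] in pixels: a listed point, or the origin of a listed thing).
The state is a dict: "clock": time; "qpos": joint angles; "qvel": joint speeds; "effort": joint torques, N m; "position": TCP position; "ee_rot": TCP orientation; "force": force on the tool from outside, world axes, zero at the start; "ft_torque": the same for the moment, N m; "width": opening from 0.0 (shut) to 1.0 (fully open); "gripper_force": force on a finger pad.
Only numpy, scipy, OpenCV 4.12 (cv2) and the standard library are available. Lean on these libraries where they do the work, as an engineer would, in place of code of your own. Each camera call takes 0.05 s, during which the arm holds its last target. There are 200 camera calls.

### The job

Take the slim drift from the rack, feel its tip into the hole in the round wooden boss on top of the press-out stand, and press it down gently and steadily, without bearing hard on the wood or on the metal, until the old steel glide seated underneath is driven out and drops into the catch tray. Then draw the drift out and put it back standing in its own slot in the rack, leaving the other things alone.

Things in the scene. Friction and masses are not known exactly. Their poses are not given: they have to be found in the camera images.
- drift: Slim drift (ejector rod), upright. From tip up: steel shaft 8 mm diameter, 54 mm long, tip edge bevelled 1 mm; collar 28 mm diameter, 8 mm high; round wooden handle 22 mm diameter, 48 mm high (grip here). 110 mm overall, 95 to 150 g. Origin at the tip's centre, z up. At the start it hangs by its collar in one of the rack's three slots, which one varies. No pose while held.
- thick_drift: A bystander in another rack slot: same build, but shaft 16 mm, collar 36 mm, handle 30 mm in diameter; too thick for the hole. Origin at its tip, z up.
- short_punch: A bystander in another rack slot: shaft 8 mm diameter but only 22 mm long, collar 28 mm diameter, squat wooden knob 28 mm diameter and 24 mm high; too short for the job. Origin at its tip, z up.
- rack: Fixed wooden rack: a board 70 by 224 by 12 mm on two end boards, its top 75 mm above the table. Three through slots (round, 18 mm diameter) on its centre line, at -74, 0 and +74 mm along its own y. Origin on the table under its centre, z up.
- stand: Fixed press-out stand, origin on the table under its axis, z up. Wooden base 150 by 120 by 8 mm; two bearers along x (inner faces 38 mm either side of the axis); on them a wooden corner block, 76 by 120 mm, from 58 to 82 mm height, with a 20 mm counterbore on the axis that holds the glide; on that, centred on the axis, a round wooden boss 68 mm diameter, 20 mm thick (see point block_top).
- tray (a point): Centre of the catch tray's floor, 8 mm above the table, on the stand's axis below the block. The tray is 98 mm long (x) by 76 mm wide (y), with 14 mm walls at the two x ends and the bearers at the sides. Axes as the stand's.
- glide: Old steel furniture glide, 48 to 75 g: foot disc 30 mm diameter, 4 mm thick; above it a stem 24 mm long, at most 18 mm diameter, tapering towards the foot. Seated, its top is 82 mm above the table. Pushing it down takes about 4 N at first, rising to 8 to 18 N, for about 20 mm; then it lets go and falls about 25 mm into the tray, where it may stand or lie. Origin at the centre of the foot's underside, z along the stem.
- tack_jar: Bystander: a jar 52 mm diameter, 60 mm high. Origin under its centre.
- webbing_reel: Bystander: a wooden ring 76 mm diameter, 30 mm high, lying flat. Origin under its centre.
- glue_cup: Bystander: a steel cup 70 mm diameter, 70 mm high. Origin under its centre.
- mallet: Bystander: a hammer lying on the table. Origin under its middle.
- screwdriver: Bystander: a screwdriver lying on the table. Origin under its middle.
- chair_leg: Bystander: a black square chair leg 200 by 40 by 40 mm lying on the table. Origin under its centre.
- block_top (a point): Centre of the round boss's upper face, on the stand's axis, 102 mm above the table. NOT the hole: the boss's vertical through bore is 4 mm off this centre, in a direction that differs each time and is not measured; look or feel for it around that circle. Bore 9.5 mm diameter, 20 mm deep to the glide's top, mouth bevelled 1 mm all round. The boss is fixed and does not turn.
Mind the look-alikes: they are no part of the job. Leave any green look-alike of the drift alone.

How it is judged:
By the outcome, as a careful person would: the job done as asked, in the order asked, and still so for the second after the job is handed in, with the robot touching nothing.
It also fails if it takes over 67 s, if anything falls off the work surface, if the arm or the gripper's body presses on something with over 40 N, if the wrist force passes 120 N, or if a joint passes its speed limit or range.

## Working session

There is one attempt and no reset: what is moved stays moved. The work goes in short steps, Python scripts to look and compute and a tool call to move; the robot and the scene stay as the last step left them, time stands still between calls to the robot, and variables do not carry over. Pictures are saved under pics/ and viewed, at most 12 in all, crops included, and the job is handed in when it is done.

Besides the shell and the picture viewer there is one more tool, called after "Request:" by a JSON object that holds its "method" and its "body", one argument or row to a line. drive_tool: Moves the arm, as the interface text tells. Its arguments: {"type":"object","properties":{"motion":{"type":"array"},"grip_force":{"type":"number"}},"required":["motion"]}

```bash
mkdir -p pics; cat > h.py <<'E'
from station import arm, imaging
import numpy as np, cv2
from scipy.spatial.transform import Rotation as R
def K(c):
    f=240/np.tan(np.radians(c['vertical_fov'])/2)
    return np.array([[f,0,c['cx']],[0,f,c['cy']],[0,0,1]])
def ray(cam,uv):
    c=imaging.camera_model(cam);T=np.array(c['world_to_cam'])
    p=cv2.undistortPoints(np.array([[uv]],float),K(c),np.array(c['D'],float))[0,0]
    d=T[:3,:3].T@np.array([p[0],p[1],1]);o=-T[:3,:3].T@T[:3,3]
    return o,d
def atz(cam,uv,z):
    o,d=ray(cam,uv);return o+d*(z-o[2])/d[2]
def proj(cam,P):
    c=imaging.camera_model(cam);T=np.array(c['world_to_cam'])
    return cv2.projectPoints(np.array(P,float).reshape(-1,1,3),cv2.Rodrigues(T[:3,:3])[0],T[:3,3],K(c),np.array(c['D'],float))[0][:,0]
def save(n,im): cv2.imwrite('pics/'+n,cv2.cvtColor(im,cv2.COLOR_RGB2BGR))
def totool(d):
    return R.from_quat(arm.get_obs()['ee_rot']).inv().apply(d)*100
E
python3 - <<'E'
from h import *
np.set_printoptions(precision=4,suppress=True)
o=arm.get_obs();print(o['position'],R.from_quat(o['ee_rot']).as_matrix(),o['width'],o['clock'])
for n in('top','scene'):
    save(n+'.png',imaging.snapshot(n))
    for t,z in(('drift',.021),('thick_drift',.021),('short_punch',.053),('rack',0),('block_top',.102)):
        for r in imaging.landmark_of(t,n)[:3]: print(n,t,round(r['p'],2),np.round(r['uv'],1),atz(n,r['uv'],z))
E
```

```text
[0.2648 0.5931 0.2302] [[-0.9132  0.4076 -0.0007]
 [ 0.4076  0.9132 -0.0018]
 [-0.0001 -0.0019 -1.    ]] 1.0016838938288473 0.0
top drift 0.58 [371.3 243.6] [ 0.5555 -0.1471  0.021 ]
top drift 0.47 [393.1 286.3] [ 0.4456 -0.1928  0.021 ]
top drift 0.26 [323.1 299.4] [ 0.4227 -0.0192  0.021 ]
top thick_drift 0.67 [404.9 248. ] [ 0.5398 -0.2302  0.021 ]
top short_punch 0.52 [345.1 236.6] [ 0.5698 -0.081   0.053 ]
top rack 0.71 [372.2 242.4] [ 0.5628 -0.1519  0.    ]
top block_top 0.66 [247.3 259.4] [0.5168 0.1519 0.102 ]
scene drift 0.85 [248.2 231.9] [ 0.556  -0.1545  0.021 ]
scene drift 0.76 [263.5 200.8] [ 0.4701 -0.169   0.021 ]
scene thick_drift 0.7 [223.9 213.9] [ 0.5383 -0.2234  0.021 ]
scene short_punch 0.8 [278.5 235.7] [ 0.558  -0.0821  0.053 ]
scene rack 0.77 [252.9 238.3] [ 0.5523 -0.1476  0.    ]
scene rack 0.7 [396.4 283.3] [0.5207 0.1528 0.    ]
scene block_top 0.97 [408.2 250.9] [0.5151 0.1612 0.102 ]
scene block_top 0.72 [195.2 303.6] [ 0.781  -0.1146  0.102 ]
```

View pics/top.png

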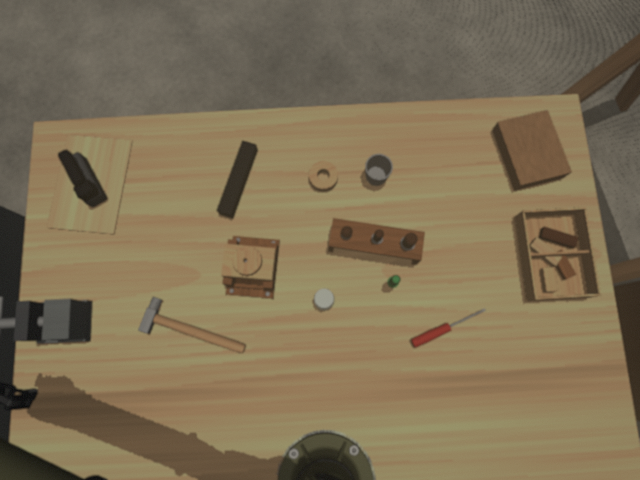

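View pics/scene.png

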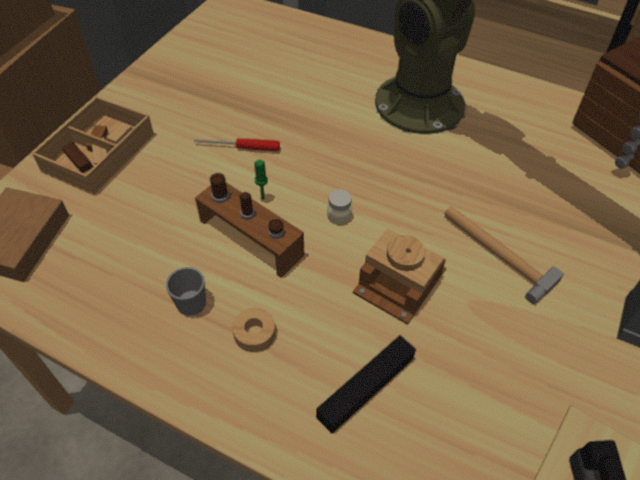

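The top view shows the rack around (375,240) with the slim drift in its middle slot at (377,237). The green look-alike stands at (394,281), and the boss is at (247,259) with a small dark hole. I'll look at the boss from above with the wrist camera first.

Request:
{"method": "drive_tool", "body": {
  "motion": [
    [[-40.9,-29.7,-5],[0,0,1.29],8.5],
    [[-40.9,-29.7,-5],[0,0,1.29],8.5],
    [[-40.9,-29.7,-5],[0,0,1.29],8.5],
    [[-40.9,-29.7,-5],[0,0,1.29],8.5],
    [[-40.9,-29.7,-5],[0,0,1.29],8.5],
    [[-40.9,-29.7,-5],[0,0,1.29],8.5],
    [[-40.9,-29.7,-5],[0,0,1.29],8.5],
    [[-40.9,-29.7,-5],[0,0,1.29],8.5]
  ]
}}

```text
clock: 1.27
position: [0.4313, 0.3043, 0.2647]
ee_rot: [0.654, 0.756, 0.001, -0.0]
force: [1.8, 0.2, 0.4]
width: 0.992
gripper_force: 0.0
```

```bash
cat >> h.py <<'E'
np.set_printoptions(precision=4,suppress=True)
def go(p,yaw):
    "shift (cm) and turn to bring TCP to p, pointing down, tool y at world angle yaw (deg)"
    o=arm.get_obs();M=R.from_quat(o['ee_rot'])
    a=np.radians(yaw);y=np.array([np.cos(a),np.sin(a),0]);z=np.array([0,0,-1.]);x=np.cross(y,z)
    G=R.from_matrix(np.c_[x,y,z])
    print('t',round(o['clock'],2),'pos',np.array(o['position']),'F',np.array(o['force']),'w',round(o['width']*8.54,2),'-> shift',np.round(totool(np.array(p)-o['position']),2),'turn',(M.inv()*G).as_rotvec().round(3))
E
python3 - <<'E'
from h import *
go([.50,.155,.28],-8)
c=imaging.camera_model('wrist');T=np.array(c['world_to_cam']);o=arm.get_obs()
M=R.from_quat(o['ee_rot']).as_matrix()
print(M.T@(-T[:3,:3].T@T[:3,3]-o['position']), (M.T@T[:3,:3].T), c['vertical_fov'])
E
```

```text
t 1.27 pos [0.4313 0.3043 0.2647] F [1.8402 0.2213 0.439 ] w 8.47 -> shift [-15.77   4.64  -1.54] turn [ 0.001 -0.001  0.285]
[ 0.0848 -0.     -0.1432] [[ 0.0002 -0.9465 -0.3226]
 [ 1.      0.      0.0006]
 [-0.0006 -0.3226  0.9465]] 64.48288115526817
```

Request:
{"method": "drive_tool", "body": {
  "motion": [
    [[-19.2,5.2,5.5],[0,0,0.285],8.5],
    [[-19.2,5.2,5.5],[0,0,0.285],8.5],
    [[-19.2,5.2,5.5],[0,0,0.285],8.5],
    [[-19.2,5.2,5.5],[0,0,0.285],8.5],
    [[-19.2,5.2,5.5],[0,0,0.285],8.5],
    [[-19.2,5.2,5.5],[0,0,0.285],8.5],
    [[-19.2,5.2,5.5],[0,0,0.285],8.5]
  ]
}}

```text
clock: 1.85
position: [0.5114, 0.1212, 0.2088]
ee_rot: [0.755, 0.656, -0.0, 0.0]
force: [-0.3, 1.2, -1.1]
width: 0.999
gripper_force: 0.0
```

```bash
python3 - <<'E'
from h import *
im=imaging.snapshot('wrist');save('w1.png',im)
for t,z in(('block_top',.102),('stand',0)):
    for r in imaging.landmark_of(t,'wrist')[:2]: print(t,round(r['p'],2),np.round(r['uv'],1),atz('wrist',r['uv'],z))
for r in imaging.find_in('stand','wrist')[:2]: print(r)
go([.556,-.19,.22],-8)
c=imaging.camera_model('wrist');import json
json.dump({k:np.array(v).tolist() for k,v in c.items()},open('c1.json','w'))
E
```

```text
block_top 0.72 [317.9 188.9] [0.5135 0.1599 0.102 ]
stand 0.62 [316.9 167.9] [0.5119 0.16   0.    ]
{'extent': [232.1, 95.3, 404.7, 260.8], 'p': 0.61}
t 2.05 pos [0.5106 0.1261 0.2095] F [ 0.2298  0.6298 -0.3379] w 8.5 -> shift [-30.74   8.63  -1.07] turn [ 0.    -0.001  0.009]
```

View pics/w1.png

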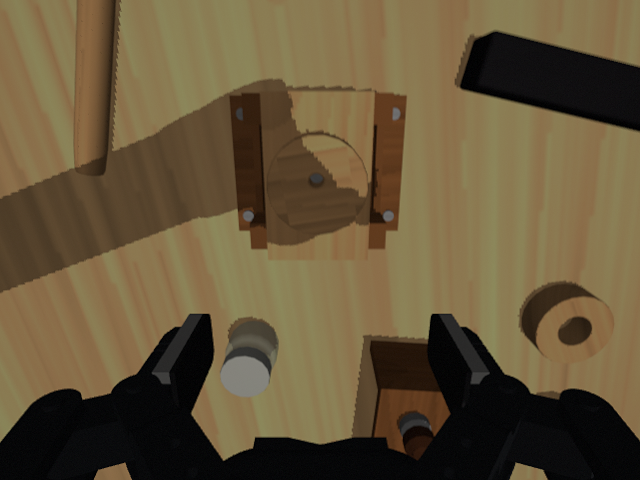

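The wrist view shows the boss circle, centred near (318,182), with the dark hole at about (316,180). The arm was still settling, so I'll repeat it settled and measure the hole and rim.

```bash
python3 - <<'E'
from h import *
o=arm.get_obs();im=imaging.snapshot('wrist');o2=arm.get_obs()
print(o['position'],o2['position'])
g=cv2.cvtColor(im,cv2.COLOR_RGB2GRAY)
v,u=np.mgrid[150:215,285:350];s=g[150:215,285:350]
uv=proj('wrist',[[.5135,.16,.102]])[0];print(uv)
blk=(s<45)
n,l,st,ce=cv2.connectedComponentsWithStats(blk.astype(np.uint8))
for i in range(1,n):
    if st[i,4]>8: h=ce[i]+[285,150];print(st[i],h,atz('wrist',h,.102),atz('wrist',h,.092))
C=cv2.resize(im[90:280,220:420],None,fx=4,fy=4,interpolation=cv2.INTER_CUBIC)[:600*2]
save('w2.png',cv2.resize(im[110:260,240:400],(640,600),interpolation=cv2.INTER_CUBIC))
E
```

```text
[0.5106 0.1261 0.2095] [0.5106 0.1261 0.2095]
[318.2327 189.9046]
[27 37 14  8 59] [318.339  191.1525] [0.5135 0.1592 0.102 ] [0.5132 0.1571 0.092 ]
```

View pics/w2.png

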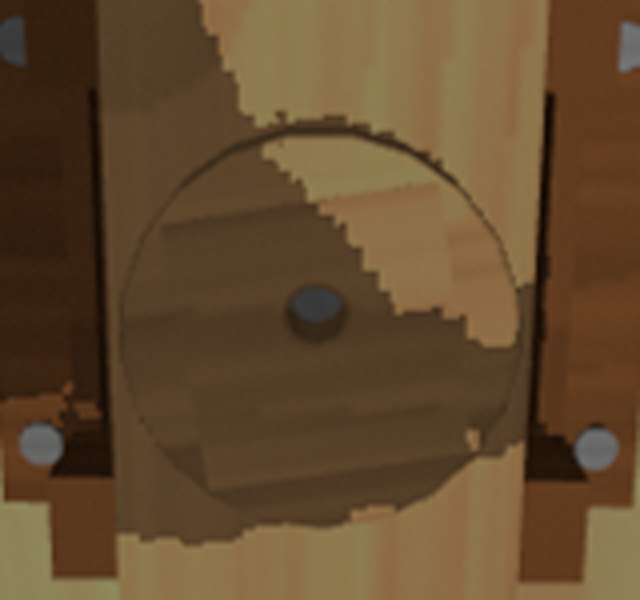

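Settled, the hole mouth is centred near pixel (319,188) and the boss near (320,192), so the hole is at roughly (0.514, 0.161), on the +y side. On to the rack.

Request:
{"method": "drive_tool", "body": {
  "motion": [
    [[-30.7,8.6,-1],[0,0,0],8.5],
    [[-30.7,8.6,-1],[0,0,0],8.5],
    [[-30.7,8.6,-1],[0,0,0],8.5],
    [[-30.7,8.6,-1],[0,0,0],8.5],
    [[-30.7,8.6,-1],[0,0,0],8.5],
    [[-30.7,8.6,-1],[0,0,0],8.5],
    [[-30.7,8.6,-1],[0,0,0],8.5],
    [[-30.7,8.6,-1],[0,0,0],8.5]
  ]
}}

```text
clock: 2.77
position: [0.5553, -0.1951, 0.2199]
ee_rot: [0.753, 0.658, -0.0, 0.001]
force: [-0.4, -1.0, 0.3]
width: 0.995
gripper_force: 0.0
```

Request:
{"method": "drive_tool", "body": {
  "motion": [
    [[0,0,0],[0,0,0],7],
    [[0,0,0],[0,0,0],7],
    [[0,0,0],[0,0,0],7]
  ]
}}

```text
clock: 3.02
position: [0.5557, -0.1894, 0.219]
ee_rot: [0.752, 0.659, 0.0, -0.0]
force: [0.5, -0.5, 0.2]
width: 0.818
gripper_force: 0.0
```

```bash
python3 - <<'E'
from h import *
im=imaging.snapshot('wrist');save('w3.png',im)
for t,z in(('drift',.021),('rack',0)):
    for r in imaging.landmark_of(t,'wrist')[:3]: print(t,round(r['p'],2),np.round(r['uv'],1),atz('wrist',r['uv'],z))
for r in imaging.find_in('drift','wrist')[:3]: print(r)
go([.556,-.151,.12],-8)
for P in [[.556,-.151,.131],[.556,-.151,.083]]: print(proj('wrist',[P]))
E
```

```text
drift 0.96 [314.2 168.8] [ 0.5546 -0.1534  0.021 ]
drift 0.72 [211.4 209.7] [ 0.4555 -0.1783  0.021 ]
rack 0.64 [314.1 163.3] [ 0.5544 -0.1516  0.    ]
{'extent': [158.7, 207.9, 215.4, 263.9], 'p': 0.85}
{'extent': [295.2, 159.7, 329.9, 209.8], 'p': 0.83}
{'extent': [261.8, 2.0, 378.3, 311.9], 'p': 0.19}
t 3.22 pos [ 0.5556 -0.1894  0.2191] F [ 0.0223 -0.1467 -0.013 ] w 7.01 -> shift [ 3.8  -0.46  9.91] turn [ 0.    -0.001  0.009]
[[313.3384 189.6596]]
[[314.4208 176.6822]]
```

View pics/w3.png

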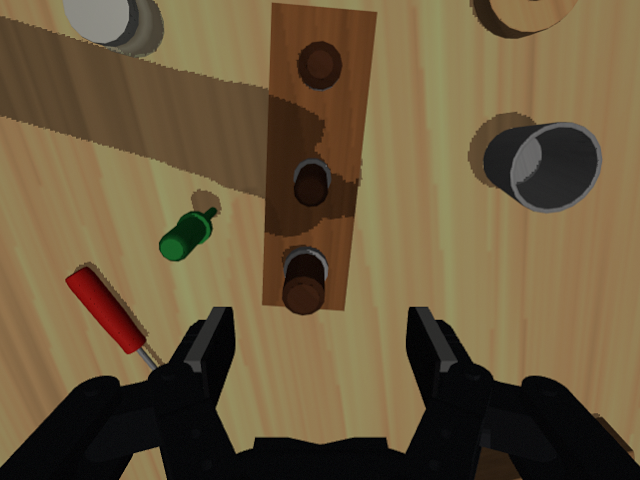

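The wrist view shows the slim drift in the middle slot with its handle top at (312,190), which matches (0.555,-0.152). The green look-alike at (190,230) is well clear.

Request:
{"method": "drive_tool", "body": {
  "motion": [
    [[2.0,-0.3,3],[0,0,0],5],
    [[3.7,-0.56,6],[0,0,0],5],
    [[3.7,-0.56,6],[0,0,0],5],
    [[3.7,-0.56,9],[0,0,0],5],
    [[3.7,-0.56,11.5],[0,0,0],5],
    [[3.7,-0.56,12.6],[0,0,0],5],
    [[3.7,-0.56,12.6],[0,0,0],5],
    [[3.7,-0.56,12.6],[0,0,0],5]
  ],
  "grip_force": 40
}}

```text
clock: 3.88
position: [0.5548, -0.1542, 0.0938]
ee_rot: [0.753, 0.658, -0.0, 0.0]
force: [0.5, -0.8, 0.9]
width: 0.582
gripper_force: 0.0
```

```bash
python3 - <<'E'
from h import *
im=imaging.snapshot('wrist');save('w4.png',im)
go([.5552,-.152,.093],-8)
E
```

```text
t 3.93 pos [ 0.5555 -0.1544  0.0946] F [ 0.0239 -0.1395  1.108 ] w 5.02 -> shift [ 0.24 -0.07  0.16] turn [0.002 0.    0.006]
```

View pics/w4.png

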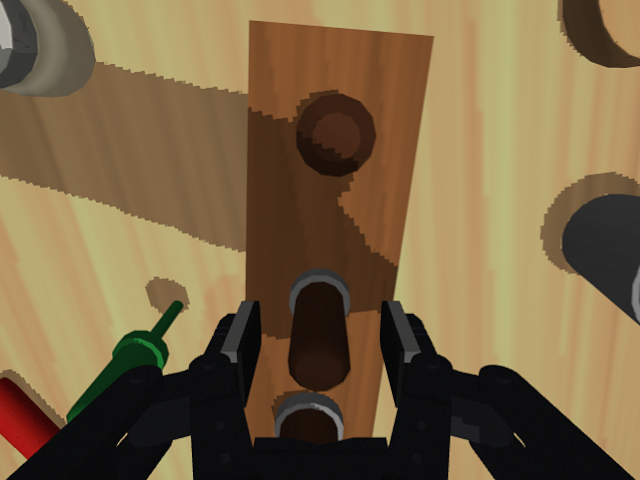

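The handle stands midway between the fingers, its top at (319,370). Closing.

Request:
{"method": "drive_tool", "body": {
  "motion": [
    [[0.2,0,0],[0,0,0],1.5],
    [[0.2,0,0],[0,0,0],1.5],
    [[0.2,0,0],[0,0,0],1.5],
    [[0.2,0,0],[0,0,0],1.5],
    [[0.2,0,0],[0,0,0],1.5],
    [[0.2,0,0],[0,0,0],1.5]
  ],
  "grip_force": 60
}}

```text
clock: 4.43
position: [0.5559, -0.152, 0.0947]
ee_rot: [0.753, 0.658, 0.001, 0.001]
force: [-0.8, 1.3, 6.4]
width: 0.236
gripper_force: 58.6
```

```bash
python3 - <<'E'
from h import *
print(arm.get_obs()['gripper_force'])
go([.5552,-.152,.19],-8)
E
```

```text
58.570044483058155
t 4.43 pos [ 0.5559 -0.152   0.0947] F [-0.8407  1.281   6.4478] w 2.02 -> shift [ 0.   -0.04 -9.53] turn [ 0.002 -0.001  0.006]
```

Request:
{"method": "drive_tool", "body": {
  "motion": [
    [[0,0,-2],[0,0,0],1.5],
    [[0,0,-5],[0,0,0],1.5],
    [[0,0,-9],[0,0,0],1.5],
    [[0,0,-13],[0,0,0],1.5],
    [[0,0,-13],[0,0,0],1.5]
  ]
}}

```text
clock: 4.85
position: [0.5589, -0.1539, 0.2316]
ee_rot: [0.753, 0.658, 0.005, 0.005]
force: [2.0, -0.4, -0.2]
width: 0.242
gripper_force: 59.1
```

```bash
python3 - <<'E'
from h import *
go([.514,.161,.215],-8)
E
```

```text
t 4.85 pos [ 0.5589 -0.1539  0.2316] F [ 1.9737 -0.4249 -0.2492] w 2.07 -> shift [30.6  -8.69  1.56] turn [ 0.014 -0.     0.005]
```

Request:
{"method": "drive_tool", "body": {
  "motion": [
    [[4,-1.1,0],[0,0,0],1.5],
    [[8,-2.2,0],[0,0,0],1.5],
    [[12,-3.3,0],[0,0,0],1.5],
    [[16,-4.4,0],[0,0,0],1.5],
    [[20,-5.5,0],[0,0,0],1.5],
    [[24,-6.6,0],[0,0,0],1.5],
    [[28,-7.7,0],[0,0,0],1.5],
    [[30.5,-8.3,0],[0,0,0],1.5]
  ]
}}

```text
clock: 5.52
position: [0.5116, 0.1666, 0.2229]
ee_rot: [0.751, 0.66, 0.001, -0.001]
force: [0.3, 0.2, -1.4]
width: 0.241
gripper_force: 59.0
```

Request:
{"method": "drive_tool", "body": {
  "motion": [
    [[0,0,0.8],[0,0,0],1.5],
    [[0,0,1.6],[0,0,0],1.5],
    [[0,0,2.2],[0,0,0],1.5],
    [[0,0,2.2],[0,0,0],1.5],
    [[0,0,2.2],[0,0,0],1.5],
    [[0,0,2.2],[0,0,0],1.5]
  ]
}}

```text
clock: 6.02
position: [0.5137, 0.1599, 0.2013]
ee_rot: [0.754, 0.657, 0.0, 0.0]
force: [0.1, 0.0, -0.6]
width: 0.24
gripper_force: 59.0
```

```bash
python3 - <<'E'
from h import *
im=imaging.snapshot('wrist')
p=np.array(arm.get_obs()['position'])
go([.514,.161,.1757],-8)
tip=p-[0,0,.0737]
a=proj('wrist',[tip,[.514,.161,.102],tip+[0,0,.054]]);print(a)
u,v=a[1].astype(int)
x0=u-80;y0=v-75
print(x0,y0)
save('w5.png',cv2.resize(im[y0:y0+150,x0:x0+160],(640,600),interpolation=cv2.INTER_CUBIC))
E
```

```text
t 6.07 pos [0.5138 0.1602 0.2015] F [-0.0876  0.8844 -0.9856] w 2.01 -> shift [0.08 0.01 2.58] turn [ 0.001 -0.     0.004]
[[320.6476 255.8728]
 [320.7359 240.8243]
 [320.904  297.0607]]
240 165
```

View pics/w5.png

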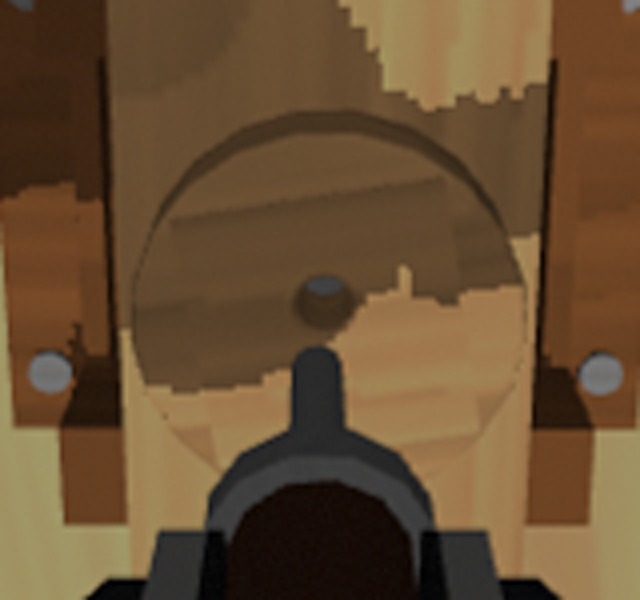

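The crop shows the hole mouth at pixel (321,240.5) and the shaft tip centred near (319.5,257.7), so my model is about 1 mm off in tool x and 0.6 mm in tool y. I'll correct that, lower to just above the boss and feel.

Request:
{"method": "drive_tool", "body": {
  "motion": [
    [[0.18,0.08,0],[0,0,0],1.5],
    [[0.18,0.08,0.8],[0,0,0],1.5],
    [[0.18,0.08,1.6],[0,0,0],1.5],
    [[0.18,0.08,2.1],[0,0,0],1.5],
    [[0.18,0.08,2.2],[0,0,0],1.5],
    [[0.18,0.08,2.2],[0,0,0],1.5],
    [[0.18,0.08,2.2],[0,0,0],1.5]
  ]
}}

```text
clock: 6.65
position: [0.5143, 0.1629, 0.179]
ee_rot: [0.753, 0.658, -0.0, -0.0]
force: [0.5, 1.0, -0.7]
width: 0.24
gripper_force: 59.1
```

```bash
python3 - <<'E'
from h import *
im=imaging.snapshot('wrist')
p=np.array(arm.get_obs()['position'])
go([.514,.161,.1757],-8)
a=proj('wrist',[p-[0,0,.0737],[.514,.161,.102]]);print(a)
u,v=a[1].astype(int)
x0=u-40;y0=v-38
print(x0,y0)
save('w6.png',cv2.resize(im[y0:y0+75,x0:x0+80],(640,600),interpolation=cv2.INTER_CUBIC))
E
```

```text
t 6.7 pos [0.5145 0.1629 0.1793] F [-0.7042 -0.2075 -1.6862] w 2.03 -> shift [-0.2  -0.02  0.36] turn [ 0.    -0.     0.006]
[[320.7355 255.867 ]
 [320.3842 256.735 ]]
280 218
```

View pics/w6.png

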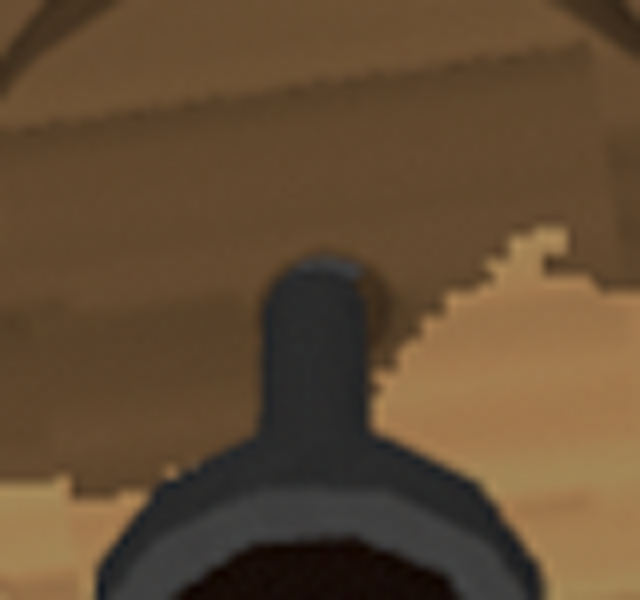

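The shaft sits slightly left of the hole's centre (hole's right rim at crop (387,300)). Allowing for the remaining 3.6 mm drop, it is about 1 mm too far along tool x. I'll nudge it and lower slowly.

Request:
{"method": "drive_tool", "body": {
  "motion": [
    [[-0.1,0.06,0],[0,0,0],1.5],
    [[-0.1,0.06,0.1],[0,0,0],1.5],
    [[-0.1,0.06,0.2],[0,0,0],1.5],
    [[-0.1,0.06,0.3],[0,0,0],1.5],
    [[-0.1,0.06,0.35],[0,0,0],1.5],
    [[-0.1,0.06,0.4],[0,0,0],1.5]
  ]
}}

```text
clock: 7.2
position: [0.5147, 0.1618, 0.1751]
ee_rot: [0.753, 0.658, -0.0, -0.0]
force: [0.2, 0.2, -1.4]
width: 0.238
gripper_force: 59.1
```

Request:
{"method": "drive_tool", "body": {
  "motion": [
    [[0,0,0.05],[0,0,0],1.5],
    [[0,0,0.1],[0,0,0],1.5],
    [[0,0,0.1],[0,0,0],1.5]
  ]
}}

```text
clock: 7.45
position: [0.5147, 0.1618, 0.174]
ee_rot: [0.753, 0.658, -0.0, -0.0]
force: [0.2, -0.5, -1.0]
width: 0.24
gripper_force: 59.1
```

Request:
{"method": "drive_tool", "body": {
  "motion": [
    [[0,0,0.05],[0,0,0],1.5],
    [[0,0,0.1],[0,0,0],1.5],
    [[0,0,0.15],[0,0,0],1.5],
    [[0,0,0.2],[0,0,0],1.5],
    [[0,0,0.2],[0,0,0],1.5]
  ]
}}

```text
clock: 7.87
position: [0.5147, 0.1618, 0.172]
ee_rot: [0.753, 0.658, -0.0, -0.0]
force: [-0.1, 0.2, -1.0]
width: 0.238
gripper_force: 59.1
```

Request:
{"method": "drive_tool", "body": {
  "motion": [
    [[0,0,0.05],[0,0,0],1.5],
    [[0,0,0.1],[0,0,0],1.5],
    [[0,0,0.15],[0,0,0],1.5],
    [[0,0,0.2],[0,0,0],1.5],
    [[0,0,0.2],[0,0,0],1.5]
  ]
}}

```text
clock: 8.28
position: [0.5147, 0.1618, 0.17]
ee_rot: [0.753, 0.658, -0.0, -0.0]
force: [-0.2, -0.1, -2.0]
width: 0.24
gripper_force: 59.1
```

It's in the hole with no contact force. Continuing down to the glide.

Request:
{"method": "drive_tool", "body": {
  "motion": [
    [[0,0,0.15],[0,0,0],1.5],
    [[0,0,0.3],[0,0,0],1.5],
    [[0,0,0.45],[0,0,0],1.5],
    [[0,0,0.6],[0,0,0],1.5],
    [[0,0,0.6],[0,0,0],1.5]
  ]
}}

```text
clock: 8.7
position: [0.5146, 0.1617, 0.1637]
ee_rot: [0.753, 0.658, -0.0, -0.0]
force: [0.4, -0.7, -1.5]
width: 0.241
gripper_force: 59.1
```

Request:
{"method": "drive_tool", "body": {
  "motion": [
    [[0,0,0.15],[0,0,0],1.5],
    [[0,0,0.3],[0,0,0],1.5],
    [[0,0,0.45],[0,0,0],1.5],
    [[0,0,0.6],[0,0,0],1.5],
    [[0,0,0.7],[0,0,0],1.5],
    [[0,0,0.8],[0,0,0],1.5],
    [[0,0,0.9],[0,0,0],1.5]
  ]
}}

```text
clock: 9.28
position: [0.5149, 0.1619, 0.1555]
ee_rot: [0.753, 0.658, 0.0, -0.0]
force: [-0.6, -0.3, 5.3]
width: 0.237
gripper_force: 59.8
```

Contact with the glide at about 0.1557, as expected. Pressing slowly.

Request:
{"method": "drive_tool", "body": {
  "motion": [
    [[0,0,0.06],[0,0,0],1.5],
    [[0,0,0.12],[0,0,0],1.5],
    [[0,0,0.18],[0,0,0],1.5],
    [[0,0,0.24],[0,0,0],1.5],
    [[0,0,0.3],[0,0,0],1.5],
    [[0,0,0.36],[0,0,0],1.5],
    [[0,0,0.42],[0,0,0],1.5],
    [[0,0,0.48],[0,0,0],1.5]
  ]
}}

```text
clock: 9.95
position: [0.5157, 0.162, 0.1534]
ee_rot: [0.753, 0.658, 0.001, 0.0]
force: [-4.7, -1.3, 16.3]
width: 0.238
gripper_force: 61.3
```

Request:
{"method": "drive_tool", "body": {
  "motion": [
    [[0,0,0.06],[0,0,0],1.5],
    [[0,0,0.12],[0,0,0],1.5],
    [[0,0,0.18],[0,0,0],1.5],
    [[0,0,0.24],[0,0,0],1.5],
    [[0,0,0.3],[0,0,0],1.5],
    [[0,0,0.36],[0,0,0],1.5],
    [[0,0,0.42],[0,0,0],1.5],
    [[0,0,0.48],[0,0,0],1.5]
  ]
}}

```text
clock: 10.62
position: [0.5158, 0.1621, 0.1494]
ee_rot: [0.753, 0.658, 0.002, -0.0]
force: [-6.6, -2.0, 19.5]
width: 0.241
gripper_force: 61.9
```

The glide is moving at about 17–20 N, with about 6 N of side load in −x. I'll ease that off sideways and continue.

Request:
{"method": "drive_tool", "body": {
  "motion": [
    [[0,-0.06,0],[0,0,0],1.5],
    [[0,-0.12,0],[0,0,0],1.5],
    [[0,-0.12,0.06],[0,0,0],1.5],
    [[0,-0.12,0.12],[0,0,0],1.5]
  ]
}}

```text
clock: 10.95
position: [0.5154, 0.1621, 0.1481]
ee_rot: [0.753, 0.658, 0.002, 0.001]
force: [-4.8, -3.4, 19.5]
width: 0.239
gripper_force: 61.6
```

Request:
{"method": "drive_tool", "body": {
  "motion": [
    [[0,0,0.06],[0,0,0],1.5],
    [[0,0,0.12],[0,0,0],1.5],
    [[0,0,0.18],[0,0,0],1.5],
    [[0,0,0.24],[0,0,0],1.5],
    [[0,0,0.3],[0,0,0],1.5],
    [[0,0,0.36],[0,0,0],1.5]
  ]
}}

```text
clock: 11.45
position: [0.5155, 0.1621, 0.1454]
ee_rot: [0.753, 0.658, 0.002, 0.0]
force: [-5.0, -3.9, 21.4]
width: 0.24
gripper_force: 62.2
```

Request:
{"method": "drive_tool", "body": {
  "motion": [
    [[-0.08,-0.1,0],[0,0,0],1.5],
    [[-0.08,-0.1,0.06],[0,0,0],1.5],
    [[-0.08,-0.1,0.12],[0,0,0],1.5],
    [[-0.08,-0.1,0.18],[0,0,0],1.5],
    [[-0.08,-0.1,0.24],[0,0,0],1.5],
    [[-0.08,-0.1,0.3],[0,0,0],1.5],
    [[-0.08,-0.1,0.36],[0,0,0],1.5],
    [[-0.08,-0.1,0.42],[0,0,0],1.5]
  ]
}}

```text
clock: 12.12
position: [0.5152, 0.1618, 0.142]
ee_rot: [0.753, 0.658, 0.003, 0.001]
force: [-5.8, -2.7, 24.7]
width: 0.238
gripper_force: 62.5
```

Request:
{"method": "drive_tool", "body": {
  "motion": [
    [[0,0,0.06],[0,0,0],1.5],
    [[0,0,0.12],[0,0,0],1.5],
    [[0,0,0.18],[0,0,0],1.5],
    [[0,0,0.24],[0,0,0],1.5]
  ]
}}

```text
clock: 12.45
position: [0.5151, 0.1618, 0.1395]
ee_rot: [0.753, 0.658, 0.003, 0.001]
force: [-5.1, -3.3, 23.6]
width: 0.237
gripper_force: 62.4
```

Request:
{"method": "drive_tool", "body": {
  "motion": [
    [[0,-0.04,0.04],[0,0,0],1.5],
    [[0,-0.06,0.08],[0,0,0],1.5],
    [[0,-0.06,0.12],[0,0,0],1.5],
    [[0,-0.06,0.16],[0,0,0],1.5],
    [[0,-0.06,0.2],[0,0,0],1.5],
    [[0,-0.06,0.24],[0,0,0],1.5]
  ]
}}

```text
clock: 12.95
position: [0.5136, 0.1611, 0.1327]
ee_rot: [0.753, 0.658, 0.002, 0.001]
force: [2.7, -2.2, 0.4]
width: 0.237
gripper_force: 59.0
```

Request:
{"method": "drive_tool", "body": {
  "motion": [
    [[0,0,0.04],[0,0,0],1.5],
    [[0,0,0.08],[0,0,0],1.5],
    [[0,0,0.12],[0,0,0],1.5],
    [[0,0,0.16],[0,0,0],1.5]
  ]
}}

```text
clock: 13.28
position: [0.5132, 0.1609, 0.1305]
ee_rot: [0.753, 0.658, 0.001, 0.001]
force: [4.2, -1.9, 1.7]
width: 0.236
gripper_force: 59.2
```

The force fell away: the glide let go. I'll relieve the side load, then check with the scene camera before drawing out.

Request:
{"method": "drive_tool", "body": {
  "motion": [
    [[0.02,0.1,0],[0,0,0],1.5],
    [[0.04,0.2,0],[0,0,0],1.5],
    [[0.04,0.24,0],[0,0,0],1.5],
    [[0.04,0.24,0],[0,0,0],1.5]
  ]
}}

```text
clock: 13.62
position: [0.5137, 0.1611, 0.1295]
ee_rot: [0.753, 0.658, -0.001, -0.0]
force: [2.4, -1.8, -0.3]
width: 0.239
gripper_force: 59.1
```

```bash
python3 - <<'E'
from h import *
im=imaging.snapshot('scene')
for r in imaging.landmark_of('glide','scene')[:2]: print(r, atz('scene',r['uv'],.008))
print(proj('scene',[[.514,.158,.008],[.514,.158,.055]]))
save('s2.png',cv2.resize(im[220:330,340:460],(640,586),interpolation=cv2.INTER_CUBIC))
print(arm.get_obs()['force'])
E
```

```text
{'uv': [392.0, 275.6], 'p': 0.64} [0.5135 0.1398 0.008 ]
[[400.7232 279.392 ]
 [403.6536 265.091 ]]
[ 0.9906 -3.1459 -0.8962]
```

View pics/s2.png

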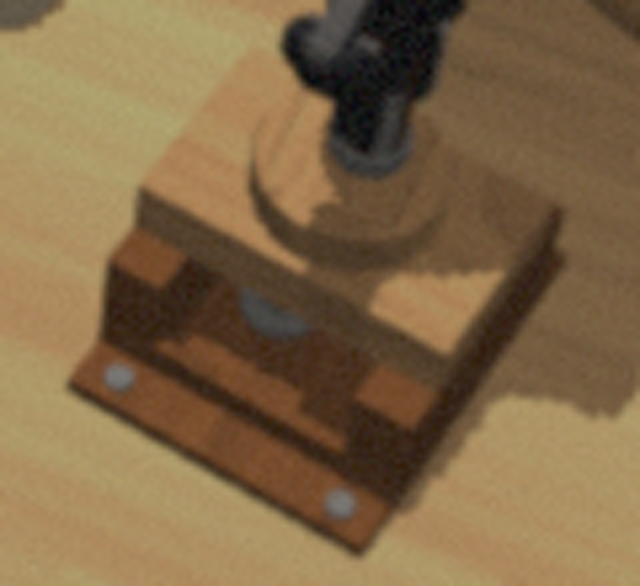

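The crop shows the grey glide foot at about (275,315), i.e. pixel (392,279). That is down on the tray floor beside the axis, so the glide is out. Drawing the drift out straight up.

Request:
{"method": "drive_tool", "body": {
  "motion": [
    [[0,0,-1],[0,0,0],1.5],
    [[0,0,-2],[0,0,0],1.5],
    [[0,0,-3],[0,0,0],1.5],
    [[0,0,-4.5],[0,0,0],1.5],
    [[0,0,-6],[0,0,0],1.5],
    [[0,0,-8],[0,0,0],1.5],
    [[0,0,-10.5],[0,0,0],1.5],
    [[0,0,-10.5],[0,0,0],1.5]
  ]
}}

```text
clock: 14.38
position: [0.5155, 0.1635, 0.2407]
ee_rot: [0.752, 0.659, 0.004, -0.0]
force: [0.8, 0.6, -0.3]
width: 0.235
gripper_force: 60.0
```

Request:
{"method": "drive_tool", "body": {
  "motion": [
    [[0,0,0],[0,0,0],1.5],
    [[0,0,0],[0,0,0],1.5]
  ]
}}

```text
clock: 14.55
position: [0.5132, 0.1621, 0.2348]
ee_rot: [0.753, 0.659, -0.0, -0.001]
force: [-0.2, -0.3, -1.4]
width: 0.233
gripper_force: 60.0
```

```bash
python3 - <<'E'
from h import *
go([.5559,-.152,.23],-7.7)
E
```

```text
t 14.55 pos [0.5132 0.1621 0.2348] F [-0.2222 -0.3168 -1.3641] w 1.99 -> shift [-30.57   8.4    0.45] turn [-0.002 -0.     0.001]
```

Request:
{"method": "drive_tool", "body": {
  "motion": [
    [[-4,1.1,0],[0,0,0],1.5],
    [[-8,2.2,0],[0,0,0],1.5],
    [[-12,3.3,0],[0,0,0],1.5],
    [[-16,4.4,0],[0,0,0],1.5],
    [[-20,5.5,0],[0,0,0],1.5],
    [[-24,6.6,0],[0,0,0],1.5],
    [[-28,7.7,0],[0,0,0],1.5],
    [[-30.5,8.4,0],[0,0,0],1.5]
  ]
}}

```text
clock: 15.22
position: [0.5551, -0.1567, 0.234]
ee_rot: [0.754, 0.656, -0.001, -0.0]
force: [0.5, -0.2, -0.8]
width: 0.239
gripper_force: 59.9
```

Request:
{"method": "drive_tool", "body": {
  "motion": [
    [[0,0,2],[0,0,0],1.5],
    [[0,0,4],[0,0,0],1.5],
    [[0,0,5.5],[0,0,0],1.5],
    [[0,0,6.5],[0,0,0],1.5],
    [[0,0,6.5],[0,0,0],1.5],
    [[0,0,6.5],[0,0,0],1.5]
  ]
}}

```text
clock: 15.72
position: [0.5562, -0.1515, 0.1694]
ee_rot: [0.753, 0.658, -0.001, -0.001]
force: [0.2, -0.4, 0.1]
width: 0.236
gripper_force: 59.9
```

```bash
python3 - <<'E'
from h import *
im=imaging.snapshot('wrist')
p=np.array(arm.get_obs()['position'])
go([.5559,-.152,.0947],-7.7)
a=proj('wrist',[p-[0,0,.0737],[.5559,-.152,.075]]);print(a)
x0,y0=a[1].astype(int)-[80,75];print(x0,y0)
save('w7.png',cv2.resize(im[y0:y0+150,x0:x0+160],(640,600),interpolation=cv2.INTER_CUBIC))
E
```

```text
t 15.77 pos [ 0.557  -0.1518  0.1704] F [ 0.242  -0.2242 -1.4863] w 2.05 -> shift [-0.04 -0.1   7.57] turn [-0.    -0.     0.001]
[[320.7873 255.8524]
 [319.1968 244.528 ]]
239 169
```

View pics/w7.png

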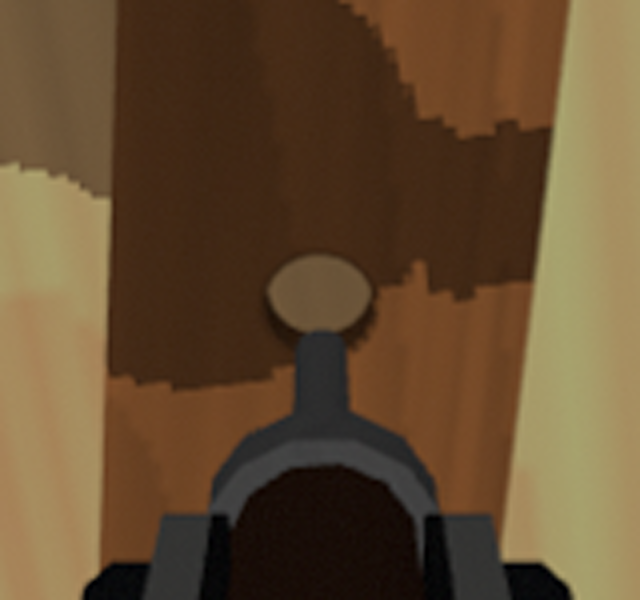

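The slot is centred at crop (320,305) with the tip aligned above it. Lowering into the slot.

Request:
{"method": "drive_tool", "body": {
  "motion": [
    [[0,0,1],[0,0,0],1.5],
    [[0,0,2],[0,0,0],1.5],
    [[0,0,3],[0,0,0],1.5],
    [[0,0,4],[0,0,0],1.5],
    [[0,0,5],[0,0,0],1.5],
    [[0,0,6],[0,0,0],1.5],
    [[0,0,6.7],[0,0,0],1.5],
    [[0,0,7.1],[0,0,0],1.5]
  ]
}}

```text
clock: 16.43
position: [0.5561, -0.1519, 0.0976]
ee_rot: [0.753, 0.658, -0.001, -0.001]
force: [-0.6, -0.5, -0.9]
width: 0.24
gripper_force: 59.9
```

Request:
{"method": "drive_tool", "body": {
  "motion": [
    [[0,0,0.1],[0,0,0],1.5],
    [[0,0,0.2],[0,0,0],1.5],
    [[0,0,0.3],[0,0,0],1.5],
    [[0,0,0.3],[0,0,0],1.5],
    [[0,0,0.3],[0,0,0],1.5]
  ]
}}

```text
clock: 16.85
position: [0.5572, -0.1521, 0.0966]
ee_rot: [0.753, 0.658, 0.0, 0.0]
force: [-0.8, -0.1, -1.2]
width: 0.238
gripper_force: 59.9
```

Request:
{"method": "drive_tool", "body": {
  "motion": [
    [[0,0,0.08],[0,0,0],1.5],
    [[0,0,0.16],[0,0,0],1.5],
    [[0,0,0.2],[0,0,0],1.5],
    [[0,0,0.2],[0,0,0],1.5]
  ]
}}

```text
clock: 17.18
position: [0.5571, -0.1521, 0.0948]
ee_rot: [0.753, 0.658, 0.0, 0.0]
force: [-1.7, 0.0, 4.6]
width: 0.239
gripper_force: 60.4
```

Seated on the collar. Releasing slowly, then rising.

Request:
{"method": "drive_tool", "body": {
  "motion": [
    [[0,0,0],[0,0,0],2.8],
    [[0,0,0],[0,0,0],3.6],
    [[0,0,0],[0,0,0],4.5],
    [[0,0,0],[0,0,0],5],
    [[0,0,0],[0,0,0],5],
    [[0,0,0],[0,0,0],5]
  ]
}}

```text
clock: 17.68
position: [0.5568, -0.152, 0.094]
ee_rot: [0.753, 0.658, -0.0, -0.0]
force: [0.5, 0.8, 0.2]
width: 0.587
gripper_force: 0.0
```

Request:
{"method": "drive_tool", "body": {
  "motion": [
    [[0,0,-1],[0,0,0],5],
    [[0,0,-3],[0,0,0],5],
    [[0,0,-6],[0,0,0],5],
    [[0,0,-9],[0,0,0],5],
    [[0,0,-12],[0,0,0],5],
    [[-3,0,-13],[0,0,0],5],
    [[-4,0,-13],[0,0,0],5],
    [[-4,0,-13],[0,0,0],5]
  ]
}}

```text
clock: 18.35
position: [0.5505, -0.1959, 0.2252]
ee_rot: [0.755, 0.656, -0.0, 0.001]
force: [-0.4, -0.3, 0.5]
width: 0.584
gripper_force: 0.0
```

```bash
python3 - <<'E'
from h import *
im=imaging.snapshot('wrist');s=imaging.snapshot('scene')
go([.556,-.19,.22],-8)
a=cv2.resize(im[40:320,200:440],(480,560));b=cv2.resize(s[170:310,190:270],(320,560))
c=np.hstack([a,b]);save('end.png',c)
E
```

```text
t 18.45 pos [ 0.5506 -0.1916  0.2231] F [ 0.549   0.1331 -0.2825] w 5.01 -> shift [0.23 0.51 0.31] turn [-0.002 -0.001  0.004]
```

View pics/end.png

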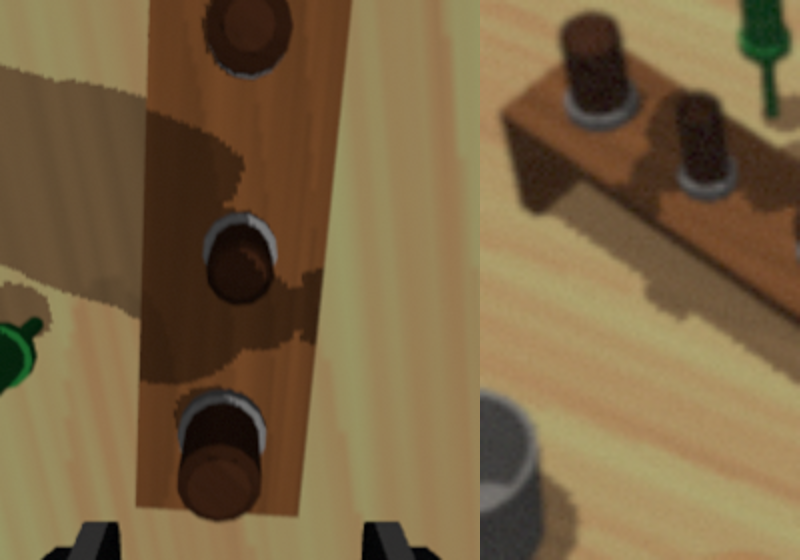

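The drift stands upright in its own middle slot (left half, handle at (240,260)), and the other things are where they were.

```bash
python3 -c "
from h import *
imaging.snapshot('scene')
print([(r['uv'],r['p'],atz('scene',r['uv'],.015)) for r in imaging.landmark_of('glide','scene')[:1]])
print(arm.finish_job())"
```

```text
[([394.3, 278.3], 0.44, array([0.522 , 0.1472, 0.015 ]))]
the job is handed in; nothing more can be done
None
```

The glide was pressed out and appears to be down in the catch tray (seen partly hidden under the block), the drift is back upright in its own middle slot, and the job is handed in at about 18.5 s of 67 s; pressing peaked near 25 N with about 6 N of side load in the bore.

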